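# Lower the ratchet-arm bench magnifier over the instrument tray

### The job

Bring the bench magnifier down over the instrument tray: with a fingertip press the red paddle of the ratchet pawl all the way down, so that its nose swings clear of the teeth and stays clear, and only then push the raised magnifier arm down past its teeth until it rests fully down on its stop. This is pressing and pushing only: never lift the arm, leave everything else on the bench standing where it is, and finish with the hand clear.

Things in the scene. Friction and masses are not known exactly. Their poses are not given: they have to be found in the camera images.
- magnifier_base: Cream bench magnifier's fixed, heavy base, plate 150 x 230 x 18 mm, origin at bench height under the arm's hinge. Its z is up, its y points horizontally from the hinge towards the magnifier head, its x is parallel to both hinge pins. The arm's hinge lies 110 mm above the origin; the pawl's pin lies at y -66 mm, z 145 mm. A steel sector with coarse teeth (radius 56 mm) turns with the arm about its hinge; the pawl reaches over it.
- magnifier_arm (a joint): Elevation of the arm in rad: 0 is level, fully down on its rubber stop; it starts raised, between 0.77 and 0.91. The pawl, while engaged, lets it sink only to about 0.75. With the pawl free it stays where it is left (stiff hinge) and takes about 1 to 5 N of downward push at the tab. The arm carries a round magnifier (ring 134 mm across, 18 mm thick, centre 197 mm from the hinge) and ends in the blue tab.
- tab_top (a point): Centre of the top face of the blue push tab at the arm's free end, 36 mm wide, 38 mm long, 10 mm thick. It lies 278 mm from the arm's hinge along the arm and 5 mm above the arm's centre line, so it moves on an arc about the hinge: with the arm fully down it is 115 mm above the bench. Its y axis points outwards along the arm, its z axis is the tab's upward normal.
- pawl (a joint): Angle of the ratchet pawl in rad: 0 engaged (as at the start), growing as the paddle is pressed down; 0.2 clears the teeth, 0.45 is its stop. It has a stiff pin and no spring: it stays where it is left and takes about 2 N to press at the paddle.
- paddle_top (a point): Centre of the top face of the pawl's red paddle, 38 mm wide, 36 mm long, 8 mm thick, on the side of the base away from the magnifier head. Engaged, it lies at y -116 mm, z 161 mm of the base frame, i.e. 50 mm outward of and 16 mm above the pawl's pin, and the paddle is level; at the pawl's stop it has gone down about 23 mm and tilts outward-down. Free space above.
- tray: Bystander: loose steel tray, 115 x 155 x 22 mm, on the bench below the magnifier head; origin at the centre of its underside. Leave it.
- mirror: Bystander: steel dental mirror, 8 mm thick, about 125 mm long, lying in the tray; origin under its middle. Leave it.
- cassette: Bystander: blue instrument cassette, 80 x 150 x 32 mm, on the bench on the far side of the base. Leave it.
- jar: Bystander: white jar with green lid, 68 mm across, 85 mm tall, far side of the base. Leave it.
- beaker: Bystander: clear cup, 68 mm across, 80 mm tall, on the robot's side of the base. Leave it.
- spray: Bystander: white bottle with blue label and cap, 60 mm across, 160 mm tall, on the robot's side of the base. Leave it.
- brush: Bystander: cleaning brush, 170 mm long, lying on the far side of the base. Leave it.

How it is judged (in metres and radians):
On the way, in this order (a step that is already met when the one before it is completed fails the run):
1. the pawl is pressed free while the arm is still raised (value of joint pawl above 0.28 rad and value of joint magnifier_arm above 0.66 rad), for 0.2 s.
2. the arm is pushed fully down, the pawl staying free (value of joint magnifier_arm below 0.05 rad and value of joint pawl above 0.22 rad), for 0.2 s.
At the end, for the whole second after the job is handed in: The arm rests at its stop (within 0.05 rad, 14 mm at the tab), at rest, the pawl is still free (over 0.22 rad), and every bystander is within 20 mm of where it stood (all of step 2 and velocity of joint magnifier_arm between -0.05 and 0.05 rad/s and distance of each of tray, mirror, cassette, jar, beaker, spray, brush from where it was at the start of the episode below 0.02 m); the robot touches nothing.
It fails at once if the arm is lifted (distance of tab_top from where it was at the start of the episode above 0.035 m and value of joint magnifier_arm above 0.8 rad).
It fails at once if a bystander is knocked, lifted or carried more than 20 mm from its place (distance of any of tray, mirror, cassette, jar, beaker, spray, brush from where it was at the start of the episode above 0.02 m).
It also fails if it takes over 54 s, if anything falls off the work surface, if the arm or the gripper's body presses on something with over 40 N, if the wrist force passes 120 N, or if a joint passes its speed limit or range.

### The arm

A 7-joint arm with a two-finger parallel gripper is mounted at the origin on the work surface. World frame = base frame: x ahead of the robot, y to its left, z up, the work surface at z = 0. Lengths are in m, angles in degrees, forces in N, time in s.
With the tool pointing down it reaches from about 0.425 to 1.025 m from the base axis. Payload 3.6 kg.
Tool frame: the origin (TCP) lies midway between the tips of the shut fingers; the grasp point (between the pads) lies r.pinch_z behind it (r.pinch_z is the distance from the TCP to the grasp point, in m); z points along the fingers, y is the line along which they close (so a half turn about z gives the same grasp; the last joint's range is limited). The gripper opens to 85 mm and grips with 20 to 120 N. Pads are 22 mm wide; open, the fingers measure 114 mm over their backs; the gripper's body (76 mm by 85 mm) begins 54 mm behind the grasp point. The pads swing forward as they close: fully open they stand 13 mm farther back than shut.
Start: joints at [60.648, 33.873, 2.773, 92.16, -1.908, 54.013, -1.931], TCP at [0.295, -0.662, 0.201] pointing down, gripper open.
Joint ranges: [-153.93, 153.93], [-27.13, 128.08], [-72.61, 78.16], [10.71, 143.7], [-87.88, 267.88], [4.46, 118.87], [-176.78, 176.78]. Speed limits (degrees/s): [147.25, 147.25, 180, 180, 180, 180, 180].

### API

Orientations are given as a 3x3 rotation matrix whose columns are the frame's x, y, z axes.
In Python, from plant import r gives the robot as it stands.
- The arm moves only by the shell command python3 -m creep 'ROWS'. ROWS is JSON, a list of rows, each a list of 7 numbers: the shift along the tool's x, y, z in m, then the turn, a rotation vector about the tool's x, y, z in rad, then the finger opening in m, from 0 to 0.0854. A call has 1 to 5 rows; each row shifts and turns the commanded pose from where the row before left it, along the tool's axes as they then stand; what a row does not reach is not made up. A row lasts 1/8 s, in which the tool goes at most 62.5 mm and 10.7 degrees, less where a joint would pass 70% of its speed; a pose out of reach is approached as far as the arm can. A call with a gripper value outside its range is refused whole. The fingers move at their own pace and stop on an object; the grip force is fixed at half the most. Time passes only in rows, so rows that do not move let the fingers close. It gives the time, the measured TCP pose, the force, the opening and the grip force at its end, in the units of the state.
- r.read_state(): the state, without advancing time (a new reading comes with each control period).
- r.capture(name): name is "scene" or "side" or "wrist"; returns a dict with "image" (384x512x3 uint8, red, green, blue), "vfov" (degrees; the focal length in pixels is half the picture's height over the tangent of half this angle, whatever the lens; pixels are square), "cx", "cy" (the principal point, pixels), "k1" (the pictures are not rectified: a ray, as slopes to the right and down, at radius r is drawn at 1 + k1 r^2 times it, then the intrinsics apply), "rvec" (rotation vector, rad) and "tvec" (3), from world to camera coordinates, as OpenCV has them; the wrist camera has in their place "hand_eye" (4x4, takes a point from camera to tool coordinates, whose origin is the TCP and whose axes are the flange's). Camera axes: x right, y down, z forward; pixel columns grow to the right and rows downward; lengths in m; the calibration is good to about 2 mm. A picture is of the moment at which its call begins: read the wrist's pose just before it. There is no depth.
- r.hand_in(): hands the job in; it is judged then, once.
The state is a dict: "time_s": time; "joint_pos": joint angles; "joint_vel": joint speeds; "joint_efforts": joint torques, N m; "position": TCP position; "orientation": TCP orientation; "wrist_force": force on the tool from outside, world axes, zero at the start; "moment": the same for the moment, N m; "opening": finger opening in m; "gripper_force": force on a finger pad.
Only numpy, scipy, OpenCV 4.12 (cv2) and the standard library are available. Lean on these libraries where they do the work, as an engineer would, in place of code of your own. Each camera call takes 0.05 s, during which the arm holds its last target. There are 200 camera calls.

## Working session

There is one attempt and no reset: what is moved stays moved. The work goes in short steps, Python scripts to look and compute and a shell command to move; the robot and the scene stay as the last step left them, time stands still between calls to the robot, and variables do not carry over. Pictures are saved under pics/ and viewed, at most 10 in all, crops included, and the job is handed in when it is done.

```bash
mkdir -p pics; ls
python3 - <<'E'
from plant import r
import cv2,numpy as np
s=r.read_state();print(s)
for n in("scene","side"):
    c=r.capture(n);cv2.imwrite(f"pics/{n}0.png",cv2.resize(c["image"][:,:,::-1],(800,600),interpolation=cv2.INTER_CUBIC))
    np.savez(f"{n}0.npz",**c)
    print(n,{k:v for k,v in c.items() if k!="image"})
E
```

```text
pics
{'time_s': 0.0, 'joint_pos': array([60.6495229 , 33.9264699 ,  2.76706419, 92.23528835, -1.90562509,
       54.01135082, -1.93163038]), 'joint_vel': array([ 0.0334901 ,  0.10086522, -0.10869031, -0.08232798, -0.07868499,
        0.04123287,  0.00681709]), 'joint_efforts': array([ 4.33273126e-04, -5.48688340e+01,  1.54627025e+00, -1.98124301e+01,
        9.28778347e-03,  8.73537851e-03, -6.91558970e-07]), 'position': array([ 0.29444607, -0.66155348,  0.19943885]), 'orientation': array([[ 9.13553742e-01,  4.06716700e-01, -1.04196957e-03],
       [ 4.06718005e-01, -9.13551658e-01,  1.95759620e-03],
       [-1.55705959e-04, -2.21215712e-03, -9.99997541e-01]]), 'wrist_force': array([0.2955537 , 0.20970772, 0.03174994]), 'moment': array([ 0.06141649, -0.0203193 , -0.03248762]), 'gripper_force': 0.0, 'opening': 0.08562625141060876}
scene {'vfov': 49.64965547362437, 'cx': 250.96336205130194, 'cy': 197.836299882566, 'k1': 0.042720753320960675, 'rvec': array([ 0.82976739,  2.68237756, -0.88321996]), 'tvec': array([ 0.47795604, -0.17748255,  1.10911732])}
side {'vfov': 43.881793511739176, 'cx': 252.73506430540064, 'cy': 193.55357343874581, 'k1': -0.15689084542255216, 'rvec': array([ 2.09054992, -0.14031593,  0.08033299]), 'tvec': array([-0.55642492,  0.13522481,  0.9349585 ])}
```

View pics/scene0.png

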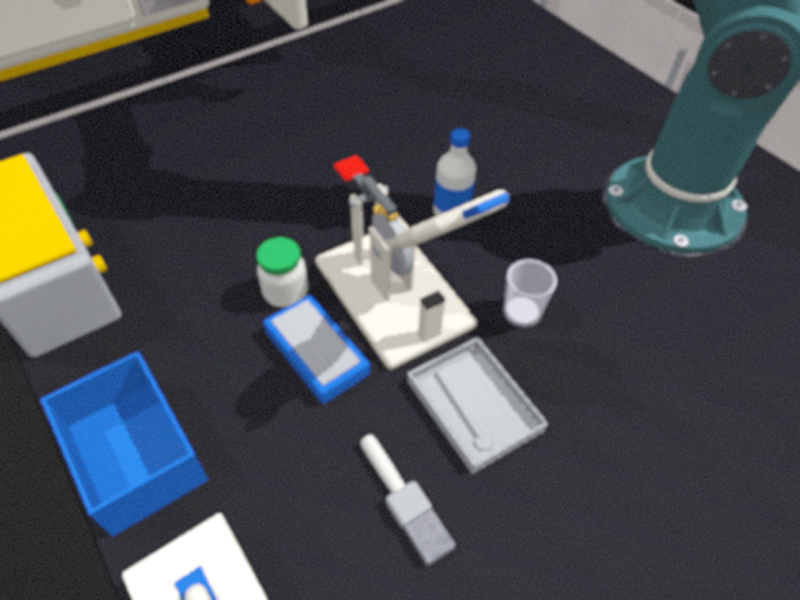

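View pics/side0.png

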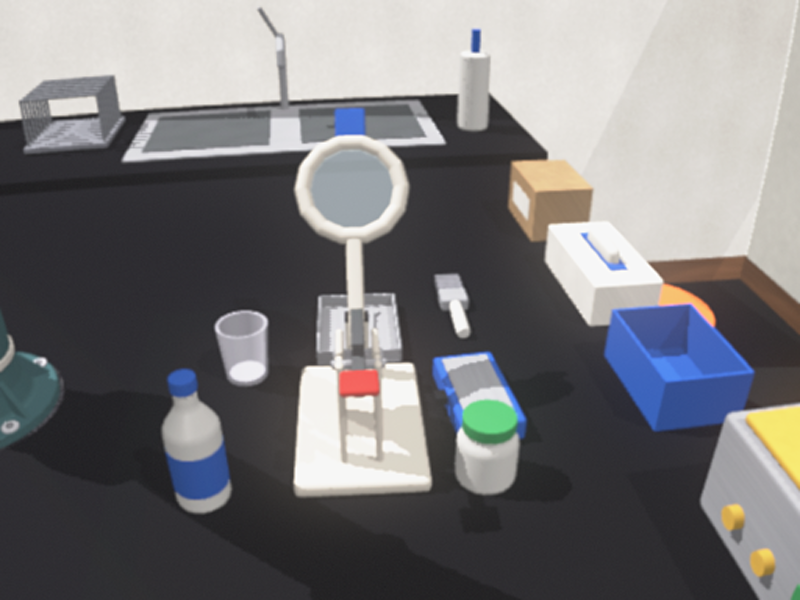

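The scene view shows the red paddle at (351,167) and the blue tab at (487,206). The plate's top corners are at about (317,260), (390,357) and (475,320). In the side view the paddle is at (359,383), the tab at (350,121), and the plate corners at (296,486), (430,484), (416,366) and (305,367). The spray bottle and beaker stand on the robot's side.

```bash
cat > h.py <<'E'
import numpy as np,cv2
from scipy.optimize import least_squares
def proj(c,P):
    R=cv2.Rodrigues(c["rvec"])[0];p=np.atleast_2d(P)@R.T+c["tvec"];s=p[:,:2]/p[:,2:]
    s=s*(1+float(c["k1"])*(s**2).sum(1,keepdims=True));f=192/np.tan(np.radians(float(c["vfov"]))/2)
    return s*f+[float(c["cx"]),float(c["cy"])]
def base(p):  # columns x,y,z
    cs,sn=np.cos(p[2]),np.sin(p[2]);y=np.array([cs,sn,0]);z=np.array([0,0,1.])
    return np.c_[np.cross(y,z),y,z],np.array([p[0],p[1],0])
def armpt(a,l=.278,h=.005):return np.array([0,l*np.cos(a)-h*np.sin(a),.11+l*np.sin(a)+h*np.cos(a)])
E
python3 - <<'E'
from h import *
C={n:dict(np.load(n+"0.npz")) for n in("scene","side")}
def blob(n,col,box):
    x0,y0,x1,y1=[int(v/1.5625) for v in box];I=C[n]["image"][y0:y1,x0:x1].astype(int)
    R,G,B=I[...,0],I[...,1],I[...,2]
    m=(R-np.maximum(G,B)>70) if col=="r" else (B-R>60)
    v,u=np.nonzero(m);print(n,col,m.sum(),u.min()+x0,u.max()+x0,v.min()+y0,v.max()+y0);return np.array([u.mean()+x0,v.mean()+y0])
rs=blob("scene","r",(320,140,390,200));rd=blob("side","r",(330,360,390,410))
bs=blob("scene","b",(455,182,520,225));bd=blob("side","b",(325,100,375,145))
k=1.5625
def res(q):
    R,o=base(q);w=lambda P:np.atleast_2d(P)@R.T+o
    a,off=q[3],q[4]
    # corners of plate top
    cr=lambda sx,sy:np.array([sx*.075,off+sy*.115,.018])
    S=proj(C["scene"],w([[0,-.116,.159],armpt(a,h=.002),cr(1,-1),cr(1,1),cr(-1,1)]));D=proj(C["side"],w([[0,-.116,.159],armpt(a,h=0),cr(-1,-1),cr(1,-1),cr(1,1),cr(-1,1)]))
    # scene/side corner assignment: see options
    sc=np.array([[317,260],[390,357],[475,320]])/k;dc=np.array([[296,486],[430,484],[416,366],[305,367]])/k
    e=[(S[0]-rs),(S[1]-bs)*.5,(D[0]-rd),(D[1]-bd)]
    e+=list((S[2:]-sc)*.5)+list((D[2:]-dc)*.5)
    return np.concatenate(e)
best=min((least_squares(res,[.6,-.1,y,.84,0]) for y in np.arange(-3,3,.7)),key=lambda s:s.cost)
print(best.x,best.cost,best.fun.reshape(-1,2).round(1))
R,o=base(best.x);print(R,"paddle",R@[0,-.116,.161]+o,"tab",R@armpt(best.x[3])+o,"tab down",R@armpt(0)+o)
np.save("base.npy",best.x)
# bystanders: ground points
def ground(n,uv,z):
    c=C[n];return least_squares(lambda p:proj(c,[p[0],p[1],z])[0]-np.array(uv)/k,[.6,0]).x
print("spray cap",ground("side",(183,380),.155),ground("scene",(460,136),.16),"beaker",ground("side",(242,325),.08),"jar",ground("side",(490,418),.085))
E
```

```text
scene r 251 213 235 99 115
side r 401 217 242 237 252
scene b 263 291 326 119 138
side b 342 214 233 69 86
[ 0.50418466 -0.11217945  1.4991319   0.92563973  0.00224385] 10.359952708790665 [[ 0.8  0.2]
 [ 1.  -1. ]
 [ 0.5  0.1]
 [ 1.2  0.9]
 [-1.2 -1.6]
 [-0.6  2.3]
 [ 0.9 -0.1]
 [-1.1  1.1]
 [ 0.7 -0.1]
 [-0.6 -1. ]
 [-1.1 -0.1]]
[[ 0.9974332  0.0716031  0.       ]
 [-0.0716031  0.9974332  0.       ]
 [ 0.         0.         1.       ]] paddle [ 0.4958787 -0.2278817  0.161    ] tab [0.51586835 0.05057464 0.33513018] tab down [0.52409032 0.16510698 0.115     ]
spray cap [ 0.32351373 -0.19676797] [ 0.32628601 -0.19534856] beaker [0.364933   0.02465472] jar [ 0.63521343 -0.20945406]
```

```bash
python3 -m creep '[[0,0,-0.02,0,0,0,0],[0.02,-0.017,-0.005,0,0,0,0],[0.03,-0.026,-0.005,0,0,0,0],[0.03,-0.026,0,0,0,0,0],[0.03,-0.026,0,0,0,0,0]]'
python3 -m creep '[[0.03,-0.026,0,0,0,0,0],[0.03,-0.026,0,0,0,0,0],[0.03,-0.026,0,0,0,0,0],[0.03,-0.026,0,0,0,0,0],[0.03,-0.026,0,0,0,0,0]]'
python3 -m creep '[[0.03,-0.026,0,0,0,0,0],[0.03,-0.026,0,0,0,0,0],[0.02,-0.017,0,0,0,0,0],[0.015,-0.014,0,0,0,0,0],[0,0,0,0,0,0,0]]'
python3 -m creep '[[0,0,0,0,0,-0.17,0],[0,0,0,0,0,-0.17,0],[0,0,0,0,0,-0.17,0],[0,0,0,0,0,-0.17,0],[0,0,0,0,0,-0.17,0]]'
python3 -m creep '[[0,0,0,0,0,-0.17,0],[0,0,0,0,0,-0.06,0],[0,0,0,0,0,0,0]]'
```

```text
time_s: 0.72
position: [0.3585, -0.5277, 0.2316]
orientation: [[0.913, 0.408, 0.001], [0.408, -0.913, 0.0], [0.001, 0.0, -1.0]]
wrist_force: [-0.8, 0.1, 0.9]
opening: 0.0001
gripper_force: 0.0
time_s: 1.35
position: [0.4417, -0.3477, 0.2314]
orientation: [[0.913, 0.408, 0.001], [0.408, -0.913, 0.0], [0.001, 0.0, -1.0]]
wrist_force: [-0.1, -0.0, 0.6]
opening: -0.0003
gripper_force: 0.0
time_s: 1.98
position: [0.4947, -0.233, 0.2313]
orientation: [[0.911, 0.412, 0.001], [0.412, -0.911, 0.001], [0.001, -0.0, -1.0]]
wrist_force: [-0.5, 0.1, -0.4]
opening: 0.0004
gripper_force: 0.0
time_s: 2.6
position: [0.493, -0.2373, 0.2309]
orientation: [[0.293, 0.956, -0.0], [0.956, -0.293, -0.001], [-0.001, 0.0, -1.0]]
wrist_force: [0.5, 0.3, -0.5]
opening: 0.0003
gripper_force: 0.0
time_s: 2.98
position: [0.4931, -0.2373, 0.2309]
orientation: [[0.074, 0.997, -0.0], [0.997, -0.074, -0.001], [-0.001, -0.0, -1.0]]
wrist_force: [-1.0, -0.3, 1.0]
opening: -0.0001
gripper_force: 0.0
```

```bash
python3 -m creep '[[0.004,0.002,0.02,0,0,0,0],[0,0,0.02,0,0,0,0],[0,0,0.015,0,0,0,0],[0,0,0.004,0,0,0,0],[0,0,0,0,0,0,0]]'
python3 - <<'E'
from plant import r;import cv2
for n,b in(("scene",(170,60,330,180)),("side",(140,180,300,300))):
    I=r.capture(n)["image"];x0,y0,x1,y1=b
    cv2.imwrite(f"pics/{n}1.png",cv2.resize(I[y0:y1,x0:x1,::-1],None,fx=4,fy=4))
import numpy as np
a,b=cv2.imread("pics/scene1.png"),cv2.imread("pics/side1.png");cv2.imwrite("pics/c1.png",cv2.resize(np.hstack([a,b]),(800,300)))
E
```

```text
time_s: 3.6
position: [0.4962, -0.2329, 0.1717]
orientation: [[0.072, 0.997, -0.0], [0.997, -0.072, -0.0], [-0.0, -0.0, -1.0]]
wrist_force: [0.9, 0.5, 0.9]
opening: -0.0001
gripper_force: 0.0
```

View pics/c1.png

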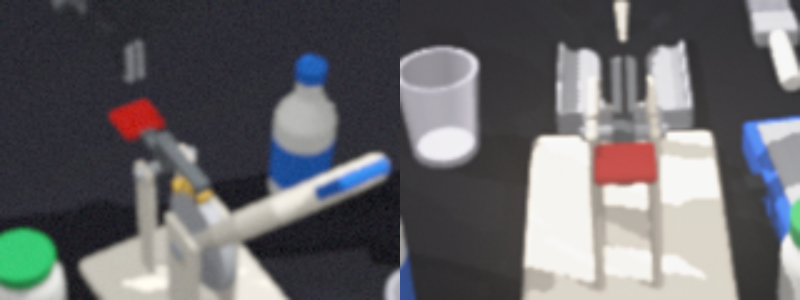

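The fingertips, at (135,65) in the left half and (622,130) in the right, hang centred just above the red paddle at (137,118) and (625,163). I'll press now.

```bash
python3 -m creep '[[0,0,0.005,0,0,0,0],[0,0,0.005,0,0,0,0],[0,0,0.004,0,0,0,0],[0,0,0.004,0,0,0,0],[0,0,0.004,0,0,0,0]]'
python3 -m creep '[[0,0,0.003,0,0,0,0],[0,0,0.003,0,0,0,0],[0,0,0,0,0,0,0]]'
python3 -m creep '[[0,0,0.003,0,0,0,0],[0,0,0,0,0,0,0]]'
```

```text
time_s: 4.32
position: [0.4961, -0.2327, 0.1492]
orientation: [[0.072, 0.997, -0.0], [0.997, -0.072, 0.0], [0.0, -0.0, -1.0]]
wrist_force: [-0.8, -0.1, 0.9]
opening: 0.0002
gripper_force: 0.0
time_s: 4.7
position: [0.496, -0.2327, 0.1433]
orientation: [[0.072, 0.997, -0.001], [0.997, -0.072, 0.0], [0.0, -0.001, -1.0]]
wrist_force: [0.1, 0.4, -0.5]
opening: 0.0
gripper_force: 0.0
time_s: 4.95
position: [0.496, -0.2327, 0.1404]
orientation: [[0.072, 0.997, -0.0], [0.997, -0.072, 0.0], [0.0, -0.0, -1.0]]
wrist_force: [0.4, -0.2, -0.4]
opening: -0.0002
gripper_force: 0.0
```

```bash
python3 -m creep '[[0,0,0.003,0,0,0,0],[0,0,0,0,0,0,0]]'
python3 -m creep '[[0,0,0.002,0,0,0,0]]'
python3 - <<'E'
from plant import r;import cv2,numpy as np
for n,b in(("scene",(170,60,330,180)),("side",(140,180,300,300))):
    I=r.capture(n)["image"];x0,y0,x1,y1=b
    cv2.imwrite(f"pics/{n}2.png",cv2.resize(I[y0:y1,x0:x1,::-1],None,fx=4,fy=4))
a,b=cv2.imread("pics/scene2.png"),cv2.imread("pics/side2.png");cv2.imwrite("pics/c2.png",cv2.resize(np.hstack([a,b]),(800,300)))
E
```

```text
time_s: 5.2
position: [0.496, -0.2327, 0.1374]
orientation: [[0.072, 0.997, -0.0], [0.997, -0.072, 0.0], [0.0, -0.0, -1.0]]
wrist_force: [-0.6, -1.1, 0.0]
opening: -0.0
gripper_force: 0.0
time_s: 5.32
position: [0.4963, -0.2328, 0.1356]
orientation: [[0.072, 0.997, 0.0], [0.997, -0.072, -0.0], [-0.0, 0.0, -1.0]]
wrist_force: [0.3, -0.1, -0.1]
opening: -0.0001
gripper_force: 0.0
```

View pics/c2.png

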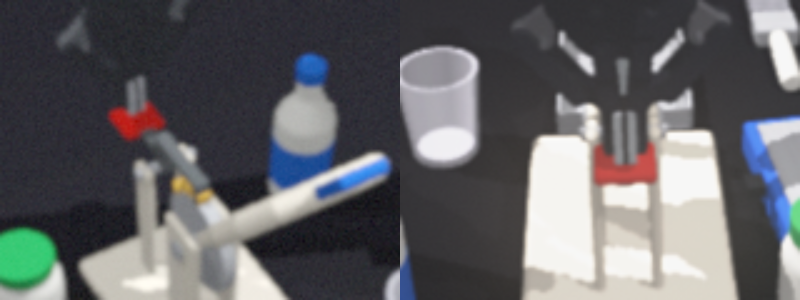

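The fingertips now appear at the paddle's centre, (137,112) and (625,165), but the paddle has not moved. I'll check the projection of the TCP.

Run:
```python
from h import *
from plant import r
C={n:dict(np.load(n+"0.npz")) for n in("scene","side")}
p=r.read_state()["position"];print(p)
for n in C: print(n,proj(C[n],p),proj(C[n],[.496,-.228,.161]),r.read_state()["wrist_force"])
tri=lambda a,b:least_squares(lambda q:np.r_[proj(C["scene"],q)[0]-a,proj(C["side"],q)[0]-b],[.5,-.2,.15])
for a,b in(((224.8,104.8),(230,246)),((224.5,106.9),(229.8,244.6))):
    t=tri(a,b);print(t.x,t.fun)
for n in C:
    I=r.capture(n)["image"].astype(int);I0=C[n]["image"].astype(int)
    for J in(I0,I):
        m=(J[...,0]-np.maximum(J[...,1],J[...,2])>70);b=(210,95,245,120) if n=="scene" else(210,230,245,262)
        v,u=np.nonzero(m[b[1]:b[3],b[0]:b[2]]);print(n,len(u),u.min()+b[0],u.max()+b[0],v.min()+b[1],v.max()+b[1])
```

```text
[ 0.49603205 -0.23268599  0.13539059]
scene [[224.09991358 113.99609355]] [[224.778861   106.36696895]] [-0.38188201 -0.47766097 -0.0588279 ]
side [[230.53911558 259.06874124]] [[229.79464507 243.67742054]] [-0.38188201 -0.47766097 -0.0588279 ]
[ 0.49501478 -0.23276383  0.16056912] [-0.79481324  0.34685927 -0.55777831 -0.18049307]
[ 0.49611503 -0.22837881  0.15947525] [ 0.17002323 -0.07416527  0.12025035  0.03888788]
scene 251 213 235 99 115
scene 182 214 235 101 115
side 401 217 242 237 252
side 244 218 242 237 252
```

The visible fingertip triangulates to z≈0.1605, about 25 mm above the reported TCP, and it is just touching the paddle. I'll keep going down gently.

```bash
cat > look.py <<'E'
import sys;from plant import r;import cv2,numpy as np
L=[]
for n,b in(("scene",(170,60,330,180)),("side",(140,180,300,300))):
    I=r.capture(n)["image"];x0,y0,x1,y1=b;L.append(cv2.resize(I[y0:y1,x0:x1,::-1],(400,300),interpolation=cv2.INTER_CUBIC))
cv2.imwrite(f"pics/{sys.argv[1]}.png",np.hstack(L))
E
python3 -c "from plant import r;print(r.pinch_z)"
for i in 1; do python3 -m creep '[[0,0,0.004,0,0,0,0],[0,0,0.004,0,0,0,0]]'; done
python3 -m creep '[[0,0,0.003,0,0,0,0],[0,0,0.003,0,0,0,0]]'
python3 look.py c3
```

```text
0.0187
time_s: 5.78
position: [0.4963, -0.2335, 0.1276]
orientation: [[0.072, 0.997, 0.0], [0.997, -0.072, -0.001], [-0.001, 0.001, -1.0]]
wrist_force: [-0.1, -2.0, 3.1]
opening: -0.0001
gripper_force: 1.3
time_s: 6.02
position: [0.4964, -0.2336, 0.1216]
orientation: [[0.073, 0.997, 0.001], [0.997, -0.073, -0.001], [-0.001, 0.001, -1.0]]
wrist_force: [-0.7, -2.4, 2.5]
opening: -0.0
gripper_force: 1.3
```

View pics/c3.png

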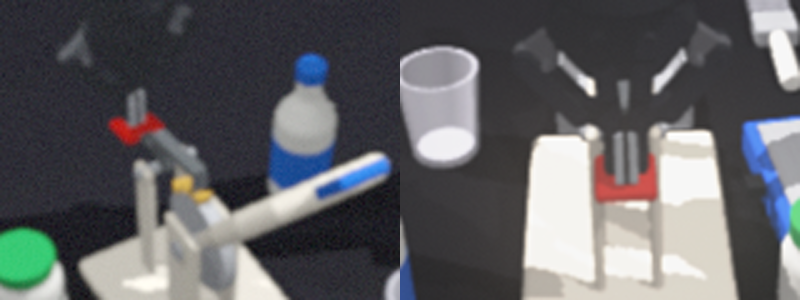

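The paddle is now going down: its lower edge in the side crop has moved from v≈183 to 200, and contact began near a reported z of 0.133. I'll continue to the pawl's stop.

```bash
python3 -m creep '[[0,0,0.003,0,0,0,0],[0,0,0.003,0,0,0,0]]'
python3 -m creep '[[0,0,0.003,0,0,0,0],[0,0,0,0,0,0,0]]'
python3 -m creep '[[0,0,0.002,0,0,0,0],[0,0,0,0,0,0,0]]'
```

```text
time_s: 6.38
position: [0.4963, -0.2331, 0.1155]
orientation: [[0.072, 0.997, 0.0], [0.997, -0.072, -0.0], [-0.0, 0.0, -1.0]]
wrist_force: [1.0, -2.8, 1.8]
opening: -0.0002
gripper_force: 1.3
time_s: 6.62
position: [0.4961, -0.2324, 0.1122]
orientation: [[0.072, 0.997, -0.0], [0.997, -0.072, 0.001], [0.0, -0.0, -1.0]]
wrist_force: [-0.3, -2.3, 0.6]
opening: -0.0001
gripper_force: 0.8
time_s: 6.88
position: [0.4961, -0.2323, 0.1104]
orientation: [[0.072, 0.997, -0.0], [0.997, -0.072, 0.001], [0.001, -0.0, -1.0]]
wrist_force: [-0.8, -1.5, 0.0]
opening: -0.0
gripper_force: 0.5
```

```bash
python3 -m creep '[[0,0,0.002,0,0,0,0],[0,0,0,0,0,0,0]]'
python3 -m creep '[[0,0,0.002,0,0,0,0],[0,0,0,0,0,0,0]]'
python3 look.py c4
```

```text
time_s: 7.12
position: [0.4961, -0.2322, 0.1089]
orientation: [[0.072, 0.997, -0.0], [0.997, -0.072, 0.0], [0.0, -0.0, -1.0]]
wrist_force: [-1.3, -0.5, 4.3]
opening: 0.0001
gripper_force: 2.1
time_s: 7.38
position: [0.4963, -0.2322, 0.1083]
orientation: [[0.071, 0.997, -0.0], [0.997, -0.071, -0.0], [-0.0, -0.0, -1.0]]
wrist_force: [-3.3, 0.1, 15.2]
opening: 0.0001
gripper_force: 6.6
```

View pics/c4.png

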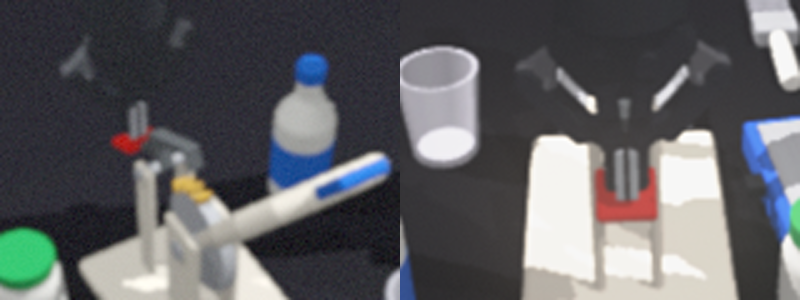

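The pawl is on its stop: the contact force reached 15 N, the paddle in the side crop is at v≈200, tilted outward, and the nose is lifted off the sector. I'll lift off, go above the tab and tilt the tool.

```bash
python3 -m creep '[[0,0,-0.02,0,0,0,0],[0,0,-0.045,0,0,0,0],[0,0,-0.05,0,0,0,0],[0,0,-0.05,0,0,0,0],[0,0,-0.05,0,0,0,0]]'
python3 -m creep '[[0,0,-0.05,0,0,0,0],[0,0,-0.05,0,0,0,0],[0.02,0,0,0,0,0,0],[0.04,0,0,0,0,0,0],[0.04,0,0,0,0,0,0]]'
python3 -m creep '[[0.04,0,0,0,0,0,0],[0.04,0,0,0,0,0,0],[0.04,0,0,0,0,0,0],[0.03,0,0,0,0,0,0],[0.03,0,0,0,0,0,0]]'
python3 -m creep '[[0,0,0,0,0.15,0,0],[0,0,0,0,0.15,0,0],[0,0,0,0,0.15,0,0],[0,0,0,0,0.15,0,0],[0,0,0,0,0,0,0]]'
python3 - <<'E'
from h import *
from plant import r
s=r.read_state();q=np.load("base.npy");B,o=base(q);p=B.T@(s["position"]-o);T=s["orientation"]
tip=p-.025*B.T@T[:,2]
print("tip in base",tip,"tab at .281,.92",armpt(.92,.281),s["joint_pos"])
n=np.array([0,-np.sin(.92),np.cos(.92)]);d=armpt(.92,.281)+.015*n-tip
print("move in tool axes",T.T@B@d)
C=dict(np.load("side0.npz"));print(proj(C,s["position"]-.025*T[:,2]))
I=r.capture("side")["image"][10:170,140:340,::-1];J=r.capture("scene")["image"][40:200,200:400,::-1]
import cv2;cv2.imwrite("pics/c5.png",cv2.resize(np.hstack([J,I]),(800,320)))
E
```

```text
time_s: 8.1
position: [0.4955, -0.2315, 0.3226]
orientation: [[0.071, 0.997, -0.001], [0.997, -0.071, 0.001], [0.001, -0.001, -1.0]]
wrist_force: [0.3, 0.1, -0.7]
opening: -0.0003
gripper_force: 0.0
time_s: 8.72
position: [0.5023, -0.1306, 0.4199]
orientation: [[0.071, 0.997, -0.003], [0.997, -0.071, 0.002], [0.001, -0.003, -1.0]]
wrist_force: [0.7, -0.2, -0.7]
opening: -0.0
gripper_force: 0.0
time_s: 9.35
position: [0.5147, 0.0488, 0.4198]
orientation: [[0.07, 0.998, -0.004], [0.998, -0.07, 0.0], [0.0, -0.004, -1.0]]
wrist_force: [0.1, 0.2, 0.8]
opening: 0.0001
gripper_force: 0.0
time_s: 9.98
position: [0.5147, 0.044, 0.4182]
orientation: [[0.068, 0.997, 0.037], [0.823, -0.078, 0.563], [0.564, -0.008, -0.826]]
wrist_force: [-0.3, 0.6, -0.2]
opening: -0.0001
gripper_force: 0.0
tip in base [-0.00060864  0.14240494  0.43881595] tab at .281,.92 [0.         0.16625746 0.33659316] [ 33.61710671  11.33461499 -26.35355842 106.16806258 -31.48804157
  69.37078553  15.86048831]
move in tool axes [-0.04270827  0.00126097  0.08361252]
[[222.7719405   22.25364484]]
```

View pics/c5.png

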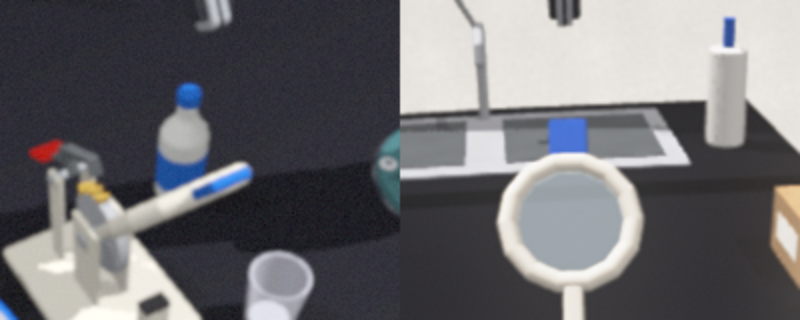

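The tip shows at (565,24) in the side crop, exactly where predicted, above the tab at (568,135). The pawl stays down. Next I move to just above the tab and work out the arc.

```bash
python3 -m creep '[[-0.009,0,0.017,0,0,0,0],[-0.009,0,0.017,0,0,0,0],[-0.009,0.001,0.017,0,0,0,0],[-0.008,0,0.017,0,0,0,0],[-0.008,0,0.014,0,0,0,0]]'
cat > plan.py <<'E'
from h import *
from plant import r
import sys
from scipy.spatial.transform import Rotation as Ro
s=r.read_state();B,o=base(np.load("base.npy"));T=B.T@s["orientation"];p=B.T@(s["position"]-o)
print("tip",p-.025*T[:,2],"tilt",np.arctan2(T[1,2],-T[2,2]))
a0,a1,n=float(sys.argv[1]),float(sys.argv[2]),int(sys.argv[3])
t=np.arctan2(T[1,2],-T[2,2])
for a in np.linspace(a0,a1,n+1)[1:]:
    t2=.65*a;R2=T@Ro.from_rotvec([0,t2-t,0]).as_matrix();p2=armpt(a,.281)+.025*R2[:,2]
    d=T.T@(p2-p);print(round(a,3),d.round(4),round(t2-t,3));T,p,t=R2,p2,t2
E
python3 plan.py .9 0 20
```

```text
time_s: 10.7
position: [0.5179, 0.0601, 0.3299]
orientation: [[0.054, 0.998, 0.039], [0.824, -0.067, 0.563], [0.564, 0.001, -0.826]]
wrist_force: [0.3, 1.0, -0.2]
opening: -0.0001
gripper_force: 0.0
tip [0.00138464 0.15869918 0.35049958] tilt 0.5993788207807111
0.855 [ 0.0028 -0.0013  0.0331] -0.044
0.81 [0.0029 0.     0.0121] -0.029
0.765 [0.0027 0.     0.0121] -0.029
0.72 [0.0026 0.     0.0122] -0.029
0.675 [0.0024 0.     0.0123] -0.029
0.63 [0.0022 0.     0.0123] -0.029
0.585 [0.002  0.     0.0123] -0.029
0.54 [0.0018 0.     0.0124] -0.029
0.495 [0.0016 0.     0.0124] -0.029
0.45 [0.0014 0.     0.0125] -0.029
0.405 [0.0012 0.     0.0125] -0.029
0.36 [0.001  0.     0.0125] -0.029
0.315 [0.0008 0.     0.0125] -0.029
0.27 [0.0006 0.     0.0126] -0.029
0.225 [ 0.0004 -0.      0.0126] -0.029
0.18 [ 0.0002 -0.      0.0126] -0.029
0.135 [ 0.     -0.      0.0126] -0.029
0.09 [-0.0002 -0.      0.0126] -0.029
0.045 [-0.0004 -0.      0.0126] -0.029
0.0 [-0.0006 -0.      0.0126] -0.029
```

```bash
python3 -m creep '[[0.001,-0.001,0.011,-0,-0.014,0,0],[0.001,0,0.011,0,-0.015,0,0],[0.001,0,0.011,0,-0.015,0,0],[0.003,0,0.012,0,-0.029,0,0],[0.003,0,0.012,0,-0.029,0,0]]'
python3 -m creep '[[0.0026,0,0.012,0,-0.029,0,0],[0.0024,0,0.012,0,-0.029,0,0],[0.0022,0,0.012,0,-0.029,0,0]]'
python3 plan.py .63 0 14; python3 look.py c6
```

```text
time_s: 11.32
position: [0.5205, 0.0956, 0.2864]
orientation: [[0.063, 0.997, 0.036], [0.877, -0.072, 0.475], [0.476, 0.002, -0.879]]
wrist_force: [-1.0, -2.1, 0.9]
opening: 0.0001
gripper_force: 1.3
time_s: 11.7
position: [0.5221, 0.1184, 0.2577]
orientation: [[0.065, 0.997, 0.03], [0.915, -0.072, 0.397], [0.398, 0.002, -0.917]]
wrist_force: [-0.3, -2.4, 2.1]
opening: 0.0
gripper_force: 1.2
tip [0.00133384 0.22132514 0.28059558] tilt 0.40944075238864186
0.585 [ 0.0041 -0.0014  0.0144] -0.029
0.54 [ 0.0018 -0.      0.0124] -0.029
0.495 [ 0.0016 -0.      0.0124] -0.029
0.45 [ 0.0014 -0.      0.0125] -0.029
0.405 [ 0.0012 -0.      0.0125] -0.029
0.36 [ 0.001  -0.      0.0125] -0.029
0.315 [ 0.0008 -0.      0.0125] -0.029
0.27 [ 0.0006 -0.      0.0126] -0.029
0.225 [ 0.0004 -0.      0.0126] -0.029
0.18 [ 0.0002 -0.      0.0126] -0.029
0.135 [ 0.     -0.      0.0126] -0.029
0.09 [-0.0002 -0.      0.0126] -0.029
0.045 [-0.0004 -0.      0.0126] -0.029
0.0 [-0.0006 -0.      0.0126] -0.029
```

View pics/c6.png

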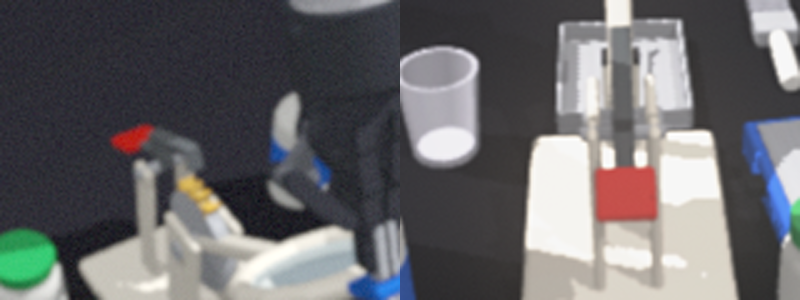

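The pawl stays clear, and the arm is sinking with the tip on the blue tab at (378,290). I'll continue along the arc.

```bash
python3 -m creep '[[0.003,-0.001,0.013,0,-0.029,0,0],[0.0018,0,0.0124,0,-0.029,0,0],[0.0016,0,0.0124,0,-0.029,0,0],[0.0014,0,0.0125,0,-0.029,0,0],[0.0012,0,0.0125,0,-0.029,0,0]]'
python3 -m creep '[[0.001,0,0.0125,0,-0.029,0,0],[0.0008,0,0.0125,0,-0.029,0,0],[0.0006,0,0.0126,0,-0.029,0,0],[0.0004,0,0.0126,0,-0.029,0,0]]'
python3 plan.py .22 0 5
```

```text
time_s: 12.42
position: [0.524, 0.1478, 0.2023]
orientation: [[0.07, 0.997, 0.022], [0.962, -0.073, 0.261], [0.262, 0.003, -0.965]]
wrist_force: [0.2, -1.2, 2.3]
opening: -0.0003
gripper_force: 1.1
time_s: 12.92
position: [0.525, 0.162, 0.154]
orientation: [[0.072, 0.997, 0.013], [0.986, -0.073, 0.149], [0.149, 0.002, -0.989]]
wrist_force: [0.3, -1.1, 2.2]
opening: -0.0001
gripper_force: 1.1
tip [0.00106976 0.27127691 0.17872547] tilt 0.15003558114716095
0.176 [ 0.0014 -0.0011  0.0151] -0.036
0.132 [-0.     -0.      0.0123] -0.029
0.088 [-0.0002 -0.      0.0123] -0.029
0.044 [-0.0004 -0.      0.0124] -0.029
0.0 [-0.0006 -0.      0.0124] -0.029
```

```bash
python3 -m creep '[[0.001,0,0.014,0,-0.036,0,0],[0,0,0.012,0,-0.029,0,0],[0,0,0.012,0,-0.029,0,0],[0,0,0.008,0,-0.02,0,0],[0,0,0.005,0,-0.02,0,0]]'
python3 -m creep '[[0,0,0.004,0,-0.01,0,0],[0,0,0.004,0,0,0,0],[0,0,0,0,0,0,0]]'
python3 plan.py .02 0 1
```

```text
time_s: 13.55
position: [0.5248, 0.1678, 0.103]
orientation: [[0.073, 0.997, 0.002], [0.997, -0.073, 0.015], [0.015, 0.001, -1.0]]
wrist_force: [1.1, -2.4, 1.3]
opening: -0.0002
gripper_force: 0.9
time_s: 13.92
position: [0.5235, 0.1682, 0.0947]
orientation: [[0.072, 0.997, -0.001], [0.997, -0.072, 0.006], [0.006, -0.001, -1.0]]
wrist_force: [-0.7, -0.1, -0.8]
opening: 0.0001
gripper_force: 0.0
tip [-0.00077828  0.28086842  0.11965546] tilt 0.005970687356340936
0.0 [-0.      0.0008  0.0047] -0.006
```

```bash
python3 -m creep '[[0,0,0.003,0,0,0,0],[0,0,0,0,0,0,0]]'
python3 -m creep '[[0,0,0.002,0,0,0,0],[0,0,0,0,0,0,0]]'
python3 -m creep '[[0,0,0.002,0,0,0,0],[0,0,0,0,0,0,0]]'
```

```text
time_s: 14.18
position: [0.5235, 0.168, 0.0917]
orientation: [[0.072, 0.997, -0.001], [0.997, -0.072, 0.006], [0.006, -0.001, -1.0]]
wrist_force: [-0.2, 0.6, 0.4]
opening: -0.0
gripper_force: 0.0
time_s: 14.42
position: [0.5238, 0.1679, 0.0898]
orientation: [[0.072, 0.997, -0.0], [0.997, -0.072, 0.006], [0.006, -0.001, -1.0]]
wrist_force: [-0.2, 0.1, -0.5]
opening: 0.0001
gripper_force: 0.0
time_s: 14.68
position: [0.524, 0.168, 0.0878]
orientation: [[0.072, 0.997, 0.0], [0.997, -0.072, 0.006], [0.006, -0.0, -1.0]]
wrist_force: [0.0, 0.7, -0.8]
opening: -0.0002
gripper_force: 0.0
```

```bash
python3 -m creep '[[0,0,0.002,0,0,0,0],[0,0,0,0,0,0,0]]'
python3 -m creep '[[0,0,0.002,0,0,0,0],[0,0,0,0,0,0,0]]'
python3 - <<'E'
from plant import r;import cv2,numpy as np
cv2.imwrite("pics/c7.png",cv2.resize(np.hstack([r.capture("scene")["image"][60:300,150:400,::-1],r.capture("side")["image"][60:300,120:370,::-1]]),(800,384),interpolation=cv2.INTER_CUBIC))
E
```

```text
time_s: 14.92
position: [0.5242, 0.1681, 0.0858]
orientation: [[0.072, 0.997, 0.0], [0.997, -0.072, 0.006], [0.006, 0.0, -1.0]]
wrist_force: [0.1, 0.5, 0.0]
opening: -0.0
gripper_force: 0.0
time_s: 15.18
position: [0.5242, 0.1682, 0.0843]
orientation: [[0.072, 0.997, 0.001], [0.997, -0.072, 0.006], [0.006, 0.0, -1.0]]
wrist_force: [-1.0, -0.1, 4.5]
opening: -0.0002
gripper_force: 2.3
```

View pics/c7.png

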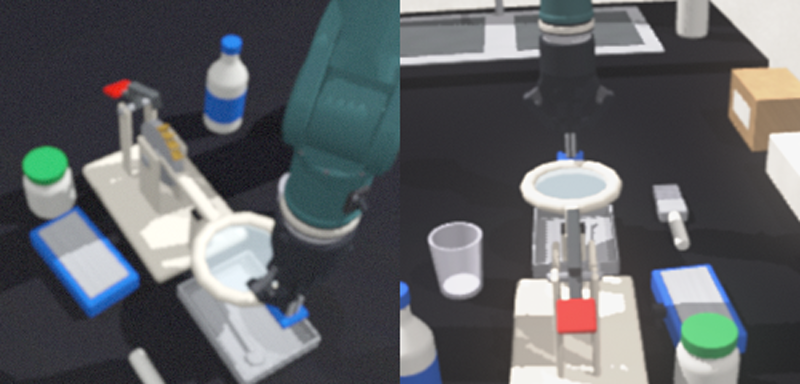

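The arm lies level with the tip on the blue tab at (290,312), the paddle is still down, and the bystanders stand where they were. I'll press once more to confirm the stop, then retreat.

```bash
python3 -m creep '[[0,0,0.002,0,0,0,0],[0,0,0,0,0,0,0],[0,0,0,0,0,0,0]]'
python3 -m creep '[[0,0,-0.005,0,0,0,0],[0,0,-0.02,0,0,0,0],[0,0,-0.03,0,0,0,0],[0,0,-0.03,0,0,0,0],[0,0,-0.03,0,0,0,0]]'
python3 -m creep '[[0,0,-0.02,0,0,0,0],[0,0,0,0,0,0,0],[0,0,0,0,0,0,0]]'
python3 - <<'E'
from h import *
from plant import r
cv2.imwrite("pics/c8.png",cv2.resize(np.hstack([r.capture("scene")["image"][60:300,150:400,::-1],r.capture("side")["image"][60:300,120:370,::-1]]),(800,384),interpolation=cv2.INTER_CUBIC))
c=r.capture("side");I=c["image"].astype(int);B,o=base(np.load("base.npy"))
for a in(0,.05,.1):print(a,(proj(c,B@armpt(a)+o)[0]-[120,60])*1.6+[400,0])
E
```

```text
time_s: 15.65
position: [0.5243, 0.1682, 0.084]
orientation: [[0.072, 0.997, 0.001], [0.997, -0.072, 0.006], [0.006, 0.001, -1.0]]
wrist_force: [-4.7, -2.1, 18.9]
opening: -0.0001
gripper_force: 9.5
time_s: 16.27
position: [0.5238, 0.1674, 0.1974]
orientation: [[0.072, 0.997, -0.0], [0.997, -0.072, 0.006], [0.006, -0.0, -1.0]]
wrist_force: [1.0, 0.5, 0.0]
opening: -0.0002
gripper_force: 0.0
time_s: 16.65
position: [0.5233, 0.1671, 0.2159]
orientation: [[0.072, 0.997, -0.001], [0.997, -0.072, 0.005], [0.005, -0.002, -1.0]]
wrist_force: [0.5, 0.4, 0.3]
opening: -0.0002
gripper_force: 0.0
0 [570.69287688 156.32031542]
0.05 [570.43683135 147.60854055]
0.1 [570.18668636 139.01857501]
```

View pics/c8.png

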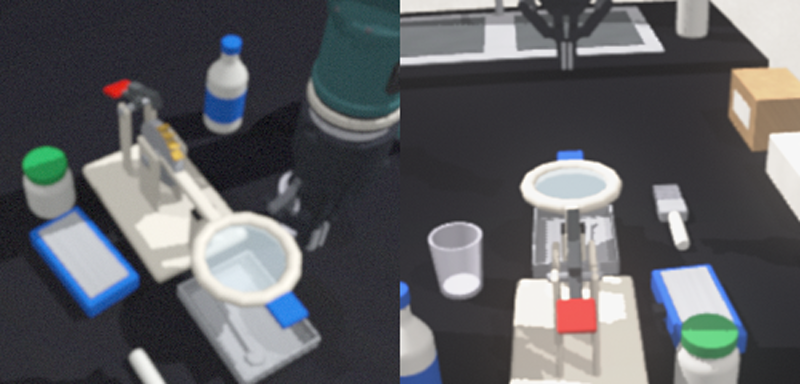

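The tab is at (570,156), which matches an arm angle of 0. The paddle is down, the hand is clear and the bystanders are in place, so I'm handing in.

```bash
python3 -c "from plant import r;print(r.hand_in())"
```

```text
the job is handed in; nothing more can be done
None
```

The job is handed in: the pawl was pressed to its stop and stayed free, the magnifier arm was pushed down onto its stop, the bystanders look unmoved in the pictures, and the hand is clear; the hand-in gave no verdict.

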